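Vent the waste vacuum, lock the filter cover, restore the vacuum

ROBOT

A 7-joint arm with a two-finger parallel gripper is mounted at the origin on the work surface. World frame = base frame: x ahead of the robot, y to its left, z up, the work surface at z = 0. Lengths are in m, angles in degrees, forces in N, time in s.
With the tool pointing down it reaches from about 0.425 to 0.875 m from the base axis. Payload 4.7 kg.
Tool frame: the origin (TCP) lies between the finger pads; the fingertips stand env.tip_reach ahead of it and the grasp point (between the pads) lies 2 mm behind it (env.tip_reach is the distance from the TCP to the fingertips, in m); z points along the fingers, y is the line along which they close (so a half turn about z gives the same grasp; the last joint's range is limited). The gripper opens to 87 mm and grips with 3 to 60 N. Pads are 19 mm wide; open, the fingers measure 117 mm over their backs; the gripper's body (75 mm by 190 mm) begins 51 mm behind the grasp point.
Start: joints at [68.99, 18.392, -4.016, 83.108, 1.295, 78.541, -3.26], TCP at [0.242, -0.603, 0.24] pointing down, gripper open.
Joint ranges: [-163.93, 163.93], [-17.29, 119.83], [-79.2, 71.16], [3.27, 140.29], [-89.18, 269.18], [5.43, 117.66], [-154.24, 154.24]. Speed limits (degrees/s): [147.25, 147.25, 180, 180, 180, 180, 180].

INTERFACE

Orientations are given as [roll, pitch, yaw] about the fixed x, y, z axes, in that order (R = Rz(yaw) Ry(pitch) Rx(roll)).
In Python, from cell import env, workorder, read_camera gives the robot as it stands (env), with the cameras as plain functions and the job (workorder).
- The arm moves only by the tool pendant, called as name(argument=value, ...) on one line, values as JSON. Schema: {"type":"object","properties":{"ticks":{"type":"string"},"grip_n":{"type":"number"},"only":{"type":"string"},"quiet":{"type":"boolean"},"lines":{"type":"string"}},"required":["ticks"],"additionalProperties":false}. ticks is a string of 1 to 8 rows, parted by a bar, with the numbers parted by spaces; each row has 5 numbers: dx, dy, dz in parts of the range, where 1.0 means 0.6 m, then a turn about the tool's z in a scale on which 1.0 is pi rad, then the finger opening in m; each row is the pose to reach, as a shift and turn from the pose commanded when the call began, along the tool's axes at that moment; what a row does not reach only later rows make up. A row lasts 1/12 s, in which the tool goes at most 0.0417 m and 7.16 degrees, less where a joint would pass 70% of its speed; a pose out of reach is approached as far as the arm can. The fingers move at their own pace and stop on an object; grip_n is the grip in N (left out, the last holds). Time passes only in rows, so rows that do not move let the fingers close. The tool returns the time, the measured TCP pose, the force, the opening and the grip force at its end. only (a regular expression) keeps the lines of the reply that match it, lines (a string "A,B") keeps lines A to B, and quiet returns only ok. No shift or turn number may pass 1 either way. Input that does not fit is refused with a message, and nothing moves.
- env.get_obs(): the state, without advancing time (a new reading comes with each control period).
- read_camera(name): name is "side" or "top" or "wrist"; returns a dict with "color" (400x640x3 uint8, blue, green, red), "fx", "fy", "cx", "cy" (pixels), "dist" ([k1, k2, p1, p2, k3] as OpenCV has them; the pictures are not rectified), "world_from_camera" (4x4, takes a point from camera to world coordinates). Camera axes: x right, y down, z forward; pixel columns grow to the right and rows downward; lengths in m; the calibration is good to about 2 mm. A picture is of the moment at which its call begins. There is no depth.
- workorder.sign_off(): hands the job in; it is judged then, once.
The state is a dict: "time_s": time; "qpos": joint angles; "joint_velocities": joint speeds; "effort": joint torques, N m; "tool_pos": TCP position; "tool_rot": TCP orientation; "force": force on the tool from outside, world axes, zero at the start; "wrist_torque": the same for the moment, N m; "grip_width": finger opening in m; "grasp_force": force on a finger pad.
Only numpy, scipy, OpenCV 4.12 (cv2) and the standard library are available. Lean on these libraries where they do the work, as an engineer would, in place of code of your own. Each camera call takes 0.05 s, during which the arm holds its last target. There are 200 camera calls.

TASK

The wing fastener of the filter module's cover has sprung up. Pull the round vacuum knob of the neighbouring module out until it clicks and stays out; then, with it out, turn the fastener's wing until it lines up with the slot in its plate, push it in, turn it a quarter turn clockwise until it is locked down, and finally push the vacuum knob fully back in. Leave the jar, bottle and tube rack where they stand.

Things in the scene. Friction and masses are not known exactly. Their poses are not given: they have to be found in the camera images.
- tray: Steel tray 300 x 480, 6 thick, fixed to the bench, carrying the valve module and the filter module side by side (which is left varies). Origin at the centre of its underside.
- valve_unit: Vacuum valve module, fixed: white, blue-footed wedge box 200 deep (x), 190 wide (y), 85 high in front and 191 at the back; its sloped top panel faces the robot. It carries the round black knob. A flat dial 60 across lies on the panel 82 up the slope from the knob's axis. Origin at the centre of its underside.
- filter_unit: Filter module, fixed: the same wedge box as the valve module, standing beside it; its sloped panel carries the slot plate and the wing fastener. A low 10 mm rib lies along the panel's upper edge. Origin at the centre of its underside.
- knob_center (a point): Middle of the black mushroom knob's head (48 diameter, 30 thick, on a 22 mm stem), 45 above the panel when in: underside 30, top 60 above the panel. Moves with the knob. Axes: z straight out of the sloped panel, 28 degrees from vertical towards the robot, the pull direction; x up the slope; y level, to the left.
- vac_knob (a joint): Travel of the knob in m: 0 fully in, 0.030 fully out, rigid stops at both. Over-centre: about 7 N starts it from either end, the force falls to nothing at half travel, beyond that it snaps to the far end by itself and stays there. It starts fully in.
- slot_center (a point): Centre of the slot at the outer face of the steel slot plate, on the fastener's axis. The plate is 100 (along the slot) by 70, 4 proud of the panel (28 degree slope); the dark slot is 80 long, 15 wide. Does not move with the fastener. Axes: z straight out of the panel, x along the slot and up the slope, y level, to the left.
- wing_top (a point): Centre of the outer end face of the fastener's black wing, a bar 70 long (x), 14 thick (y), 30 high (z, out of the panel). Sprung up, its top is 54 and its underside 24 above the slot plate. Below it, on an 8 mm stem, a steel cross-bar 40 long, 8 wide, 5 high, parallel to the wing, its underside 4 above the plate. Moves with the wing.
- fastener_turn (a joint): Turn of the wing in rad, clockwise positive seen facing the panel. 0 = in line with the slot (the cross-bar passes within about 0.15); 1.571 = a quarter turn clockwise, crosswise to the slot: rigid stop and locked position; other stop -0.35. It starts sprung up, 0.4 to 1.2 past the slot, so first turn it back. Friction 0.04 N m; stays where left.
- fastener_push (a joint): Push-in of the wing in m: 0 sprung up, stop at 0.017. A spring pushes out with 3 N when up, 7 N fully in. Out of line with the slot the cross-bar meets the plate at 0.004. From 0.013 on it is through and can be turned; crosswise and let go it rests locked at 0.013; let go in line with the slot it springs up again.
- specimen_jar: Bystander: white jar with a yellow lid, 64 diameter, 75 high, loose on the bench. Origin at the centre of its underside.
- wash_bottle: Bystander: white bottle, 68 diameter, 170 high, loose. Origin at the centre of its underside.
- tube_rack: Bystander: black rack 200 (x) by 70 (y) with five capped glass tubes, 130 high, loose. Origin at the centre of its underside.

How it is judged:
By the outcome, as a careful person would: the job done as asked, in the order asked, and still so for the second after the job is handed in, with the robot touching nothing.
It also fails if it takes over 72 s, if anything falls off the work surface, if the arm or the gripper's body presses on something with over 40 N, if the wrist force passes 120 N, or if a joint passes its speed limit or range.

## Working session

There is one attempt and no reset: what is moved stays moved. The work goes in short steps, Python scripts to look and compute and a tool call to move; the robot and the scene stay as the last step left them, time stands still between calls to the robot, and variables do not carry over. Pictures are saved under pics/ and viewed, at most 10 in all, crops included, and the job is handed in when it is done.

```bash
ls; mkdir -p pics; python3 - <<'E'
from cell import env, workorder, read_camera
import cv2,numpy as np
o=env.get_obs();print({k:np.round(v,3).tolist() for k,v in o.items()},env.tip_reach)
for n in("side","top"):
    c=read_camera(n);cv2.imwrite(f"pics/{n}0.png",c["color"]);np.save(f"pics/{n}0.npy",c,allow_pickle=True)
    print(n,c["fx"],c["fy"],c["cx"],c["cy"],c["dist"],np.round(c["world_from_camera"],3).tolist())
E
```

```text
cell.py
pics
{'time_s': 0.0, 'qpos': [68.991, 18.438, -4.015, 83.174, 1.295, 78.541, -3.262], 'joint_velocities': [-0.004, 0.066, 0.025, -0.031, -0.053, -0.04, 0.007], 'effort': [0.0, -49.129, -0.403, -31.253, -0.064, 0.044, 0.0], 'tool_pos': [0.241, -0.603, 0.238], 'tool_rot': [-179.893, 0.005, 21.816], 'force': [-0.094, -1.174, -0.291], 'wrist_torque': [0.022, 0.006, 0.009], 'grasp_force': 0.0, 'grip_width': 0.087} 0.017
side 443.0898646444399 443.0898646444399 321.17605845568306 207.9122452659037 [-0.05043674  0.          0.          0.          0.        ] [[-0.764, -0.463, 0.449, 0.019], [-0.645, 0.568, -0.511, 0.61], [-0.019, -0.68, -0.733, 0.966], [0.0, 0.0, 0.0, 1.0]]
top 433.9268374883681 433.9268374883681 319.54137913073413 203.2410722304135 [-0.04354595  0.          0.          0.          0.        ] [[0.03, -0.994, 0.106, 0.401], [-1.0, -0.029, 0.012, 0.016], [-0.008, -0.106, -0.994, 1.384], [0.0, 0.0, 0.0, 1.0]]
```

View pics/side0.png

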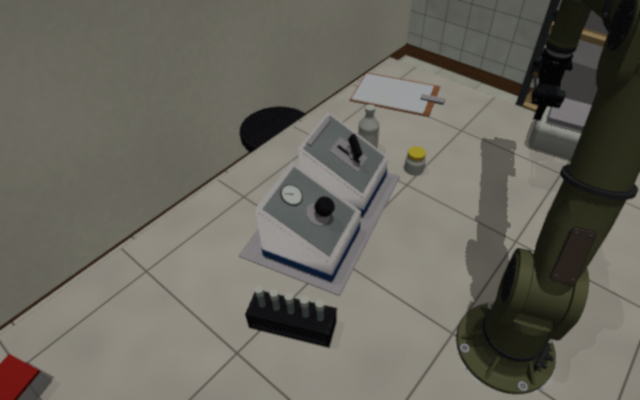

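View pics/top0.png

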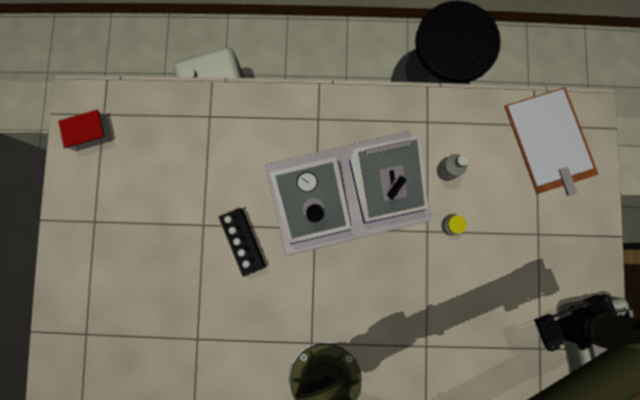

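The side view shows the knob near (323,207), the wing near (355,148) and the dial at (291,195). In the top view the knob is near (315,213), the wing at (397,186) and turned clockwise of its slot, and the valve module is on the left. The jar and bottle are to the right of the filter module, and the rack is to the left of the valve module.

```bash
cat > h.py <<'E'
import numpy as np,cv2
from scipy.spatial.transform import Rotation as R
def ray(c,p):
    K=np.array([[c["fx"],0,c["cx"]],[0,c["fy"],c["cy"]],[0,0,1]])
    q=cv2.undistortPoints(np.array([[p]],float),K,np.array(c["dist"],float))[0,0]
    T=np.array(c["world_from_camera"]);d=T[:3,:3]@[q[0],q[1],1];return T[:3,3],d/np.linalg.norm(d)
def plane(c,p,P,n=(0,0,1)):
    o,d=ray(c,p);n=np.array(n,float);return o+d*(n@(np.array(P)-o))/(n@d)
def tri(*cps):
    A=0;b=0;rs=[ray(c,p) for c,p in cps]
    for o,d in rs:
        M=np.eye(3)-np.outer(d,d);A=A+M;b=b+M@o
    X=np.linalg.solve(A,b);return X,[np.linalg.norm((np.eye(3)-np.outer(d,d))@(X-o)) for o,d in rs]
def proj(c,X):
    T=np.linalg.inv(np.array(c["world_from_camera"]));K=np.array([[c["fx"],0,c["cx"]],[0,c["fy"],c["cy"]],[0,0,1]])
    return cv2.projectPoints(np.array([X],float),cv2.Rodrigues(T[:3,:3])[0],T[:3,3],K,np.array(c["dist"],float))[0][0,0]
def axes(yaw,s=28):  # panel x up slope, y left, z normal
    a=np.radians(yaw);t=np.radians(s);f=np.array([np.cos(a),np.sin(a),0]);u=np.array([0,0,1.])
    return np.c_[f*np.cos(t)+u*np.sin(t),[-np.sin(a),np.cos(a),0],u*np.cos(t)-f*np.sin(t)]
def blobs(img,roi,thr=50,amin=15,lo=0):
    x0,y0,x1,y1=roi;g=img[y0:y1,x0:x1].max(2);m=((g<thr)&(g>=lo)).astype(np.uint8)
    n,l,s,ce=cv2.connectedComponentsWithStats(m)
    return [((ce[i]+[x0,y0]).round(1).tolist(),int(s[i,4]),(s[i,:4]+[x0,y0,0,0]).tolist()) for i in range(1,n) if s[i,4]>=amin]
E
python3 - <<'E'
from h import *
S=np.load("pics/side0.npy",allow_pickle=True).item();T=np.load("pics/top0.npy",allow_pickle=True).item()
print("knob/wing top",blobs(T["color"],(265,150,430,240)));print("side",blobs(S["color"],(260,120,380,260)))
# rough corner of tray on top face z=.006
C=[plane(T,p,[0,0,.006]) for p in[(265,165),(410,133),(430,215),(285,253)]]
for p in C:print(p.round(3))
d=C[0]-C[1]; e=C[2]-C[3];print("yaw",[np.degrees(np.arctan2(-v[0],v[1])) for v in(d,-e)], np.mean(C,0))
print("dial",tri((S,(291,195)),(T,(307,183))))
print("knob",tri((S,(323,207)),(T,(315,213))))
for n,c,r in(("s",S,(240,110,400,290)),("t",T,(260,125,440,260))):
    im=c["color"][r[1]:r[3],r[0]:r[2]];cv2.imwrite(f"pics/{n}crop.png",cv2.resize(im,None,fx=4,fy=4,interpolation=cv2.INTER_CUBIC)[:600,:800])
E
```

```text
knob/wing top [([391.7, 176.1], 44, [390, 171, 5, 13]), ([396.2, 187.2], 185, [388, 176, 18, 24]), ([314.7, 213.2], 254, [306, 204, 18, 19])]
side [([271.9, 128.1], 478, [260, 120, 36, 25]), ([354.8, 147.9], 226, [348, 135, 14, 29]), ([342.7, 149.5], 25, [338, 146, 10, 8]), ([324.0, 206.8], 321, [315, 197, 20, 21]), ([365.0, 209.0], 22, [362, 201, 9, 15]), ([272.1, 256.2], 68, [263, 252, 22, 8])]
[0.667 0.212 0.006]
[ 0.786 -0.255  0.006]
[ 0.52  -0.321  0.006]
[0.386 0.136 0.006]
yaw [np.float64(14.304096146393189), np.float64(16.292480188789302)] [ 0.58979859 -0.05702858  0.006     ]
dial (array([0.58921977, 0.06939486, 0.17248456]), [np.float64(0.003583483353315795), np.float64(0.0035834833533157267)])
knob (array([0.50562597, 0.04420391, 0.16404257]), [np.float64(0.0034803290676634156), np.float64(0.003480329067663249)])
```

View pics/tcrop.png

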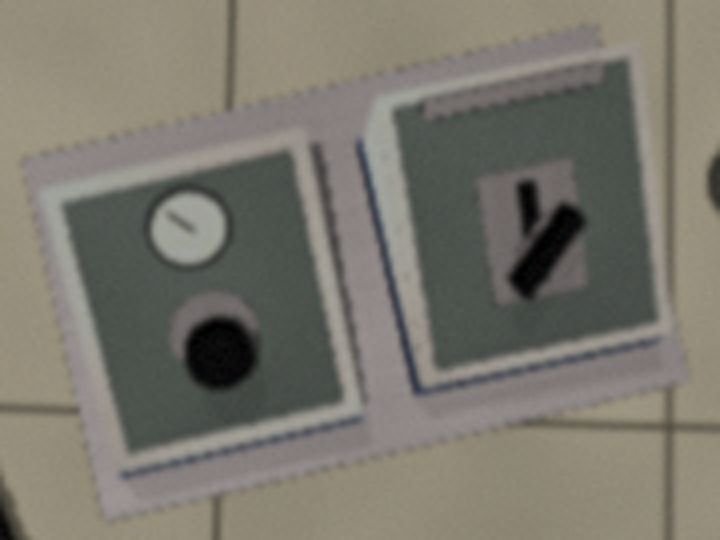

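The crop shows the tray corners at roughly (266,164), (409,131), (431,220) and (286,255) in full-image pixels. The knob is the black disc at (315,213). The wing runs from about (389,195) to (404,178), and the slot points up from (392,172).

```bash
python3 - <<'E'
from h import *
from cell import env, workorder, read_camera
S=np.load("pics/side0.npy",allow_pickle=True).item();T=np.load("pics/top0.npy",allow_pickle=True).item()
C=[plane(T,p,[0,0,.006]) for p in[(265.75,163.75),(409.5,131.3),(431.3,220),(286.3,255)]]
m=np.mean(C,0);v=[C[0]-C[1],C[3]-C[2]];w=[C[0]-C[3],C[1]-C[2]]
print("center",m,[np.linalg.norm(x) for x in v+w],"yaw",[np.degrees(np.arctan2(-x[0],x[1])) for x in v],[np.degrees(np.arctan2(x[1],x[0])) for x in w])
K=tri((S,(324,206.8)),(T,(314.7,213.2)))[0];D=tri((S,(291,195)),(T,(307,182)))[0];W=tri((S,(354.8,147.9)),(T,(396.2,187.2)))
print(K,D,W,axes(13).T@(D-K))
c=read_camera("wrist");Tt=np.eye(4);o=env.get_obs();Tt[:3,:3]=R.from_euler("xyz",o["tool_rot"],degrees=True).as_matrix();Tt[:3,3]=o["tool_pos"]
print(np.linalg.inv(Tt)@c["world_from_camera"],c["fx"])
p=K+np.array([0,0,.2])-o["tool_pos"];print(Tt[:3,:3].T@p, o["tool_rot"])
E
```

```text
center [ 0.58674724 -0.05931404  0.006     ] [np.float64(0.47877268204336915), np.float64(0.47376465361578324), np.float64(0.30079464468822237), np.float64(0.2959891826311307)] yaw [np.float64(14.589140120007167), np.float64(15.171736495296036)] [np.float64(14.937254222155593), np.float64(13.968727110292642)]
[0.50388182 0.04426738 0.16615999] [0.59142898 0.06885032 0.17080721] (array([ 0.58390119, -0.18510871,  0.16472079]), [np.float64(0.0013425262854615699), np.float64(0.0013425262854615887)]) [ 0.08238277  0.00425905 -0.0385404 ]
[[-9.61065013e-04 -9.69405441e-01 -2.45463171e-01  6.70503135e-02]
 [ 9.99999310e-01 -1.09743269e-03  4.18771044e-04 -3.57015578e-04]
 [-6.75338236e-04 -2.45462599e-01  9.69405826e-01 -1.44046439e-01]
 [ 0.00000000e+00  0.00000000e+00  0.00000000e+00  1.00000000e+00]] 294.8068024896413
[ 0.48429092 -0.5036022  -0.12674636] [-1.79913564e+02  4.37693284e-03  2.18201164e+01]
```

The rows are not in the units I measure in: shifts go in shares of 0.6 m and turns go in shares of pi rad. I convert before sending: 0.22 m / 0.6 = 0.3667, -0.092 m / 0.6 = -0.1533.

pendant(ticks="0.0333 -0.0167 -0.0417 0 0.087 | 0.075 -0.05 -0.0833 0 0.087 | 0.1167 -0.0917 -0.1167 0 0.087 | 0.1667 -0.1333 -0.1417 0 0.087 | 0.2167 -0.175 -0.1533 0 0.087 | 0.2667 -0.2167 -0.1533 0 0.087 | 0.3167 -0.2583 -0.1533 0 0.087 | 0.3667 -0.3 -0.1533 0 0.087")

```text
time_s: 0.82
tool_pos: [0.3794, -0.3527, 0.3317]
tool_rot: [180.0, 0.0, 21.8]
force: [0.0, -0.8, 0.3]
grip_width: 0.0873
grasp_force: 0.0
```

pendant(ticks="0.05 -0.0433 0 0 0.087 | 0.1 -0.0867 0 0 0.087 | 0.15 -0.13 0 0 0.087 | 0.2 -0.1733 0 0 0.087 | 0.25 -0.2167 0 0 0.087 | 0.3 -0.26 0 0.0111 0.087 | 0.35 -0.3033 0 0.0278 0.087 | 0.4133 -0.3533 0 0.0394 0.087")

```text
time_s: 1.48
tool_pos: [0.5271, -0.0699, 0.3317]
tool_rot: [179.9, 0.0, 14.5]
force: [1.5, -0.2, 0.8]
grip_width: 0.0869
grasp_force: 0.0
```

pendant(ticks="0 0 0 0 0.087 | 0 0 0 0 0.087")

```text
time_s: 1.65
tool_pos: [0.5275, -0.0682, 0.3312]
tool_rot: [-179.9, 0.0, 15.1]
force: [0.7, -0.4, 0.0]
grip_width: 0.0868
grasp_force: 0.0
```

```bash
python3 - <<'E'
from h import *
from cell import env, workorder, read_camera
c=read_camera("wrist");cv2.imwrite("pics/w1.png",c["color"]);np.save("pics/w1.npy",c,allow_pickle=True);print(env.get_obs()["tool_pos"],env.get_obs()["tool_rot"],env.get_obs()["time_s"])
E
```

```text
[ 0.52688887 -0.07089374  0.33113394] [1.79996044e+02 6.03363545e-02 1.48597054e+01] 1.7
```

View pics/w1.png

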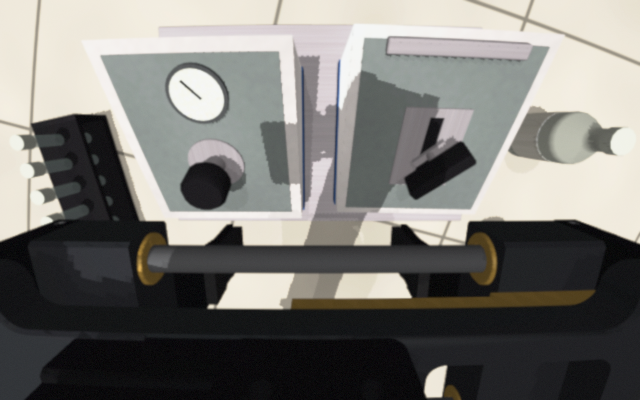

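The wrist view shows the knob's black head around (207,182), the wing from about (410,190) to (470,150), and the slot at about (432,130). The bottle is at (570,138), right of the filter module.

```bash
python3 - <<'E'
from h import *
S,T,W=[np.load(f"pics/{n}.npy",allow_pickle=True).item() for n in("side0","top0","w1")]
print(blobs(W["color"],(170,140,250,214),45),blobs(W["color"],(380,95,490,212),45))
im=W["color"][90:215,140:500];cv2.imwrite("pics/w1c.png",cv2.resize(im[:,0:360],(800,278),interpolation=cv2.INTER_CUBIC))
A=axes(14.8)
kw=blobs(W["color"],(170,140,250,214),45);kw=max(kw,key=lambda b:b[1])[0]
ww=max(blobs(W["color"],(380,95,490,212),45),key=lambda b:b[1])[0]
k=tri((S,(324,206.8)),(T,(314.7,213.2)),(W,kw));w=tri((S,(354.8,147.9)),(T,(396.2,187.2)),(W,ww));print(k,w)
D=tri((S,(291,195)),(T,(307,182)),(W,(197,93)));print(D,"dial in knob",A.T@(D[0]-k[0]),"wing in knob",A.T@(w[0]-k[0]))
# wing in top/wrist: minAreaRect of blob
for c,r in((T,(380,165,410,205)),(W,(380,95,490,212))):
    g=(c["color"].max(2)<45).astype(np.uint8);m=np.zeros_like(g);m[r[1]:r[3],r[0]:r[2]]=g[r[1]:r[3],r[0]:r[2]]
    ct=max(cv2.findContours(m,0,1)[0],key=cv2.contourArea);print(cv2.boxPoints(cv2.minAreaRect(ct)).round(1).tolist())
E
```

```text
[([205.8, 185.4], 1721, [182, 163, 49, 46])] [([431.6, 133.3], 323, [422, 119, 20, 33]), ([438.7, 169.9], 1786, [405, 143, 70, 56])]
(array([0.50252146, 0.04576121, 0.16960573]), [np.float64(0.0023869049206680006), np.float64(0.0029991439554591087), np.float64(0.0013723908570368992)]) (array([ 0.58284899, -0.18555949,  0.16648619]), [np.float64(0.0027180893019269144), np.float64(0.000325254379473435), np.float64(0.002554387611410821)])
(array([0.59120461, 0.06974535, 0.1723598 ]), [np.float64(0.0018935339627797246), np.float64(0.003137316793531489), np.float64(0.0013045303232717778)]) dial in knob [ 0.08240722  0.00053469 -0.04069752] wing in knob [ 0.01493414 -0.24416558 -0.01147372]
[[385.79998779296875, 195.39999389648438], [400.0, 174.89999389648438], [406.20001220703125, 179.1999969482422], [392.0, 199.6999969482422]]
[[400.29998779296875, 177.10000610351562], [461.5, 139.60000610351562], [475.3999938964844, 162.3000030517578], [414.20001220703125, 199.8000030517578]]
```

View pics/w1c.png

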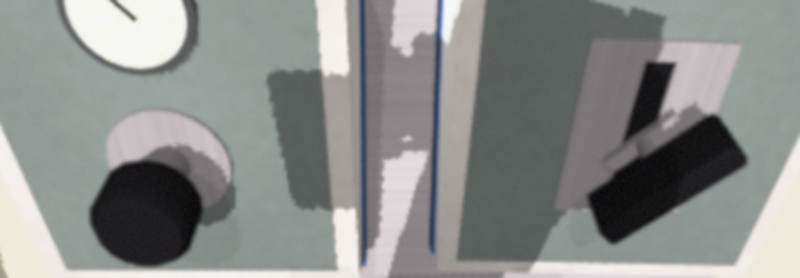

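```bash
cat >> h.py <<'E'
def delta(X,yaw=None):
    from cell import env, workorder, read_camera
    o=env.get_obs();M=R.from_euler("xyz",o["tool_rot"],degrees=True).as_matrix()
    print("d",(M.T@(np.array(X)-o["tool_pos"])).round(4),"turn",None if yaw is None else round(o["tool_rot"][2]-yaw,2),"t",o["time_s"])
E
python3 -c "
from h import *
delta([.5025,.0458,.1676],14.8)"
```

```text
d [ 0.0065 -0.1191  0.1635] turn 0.06 t 1.7
```

In the tool's units: 0.1635 m / 0.6 = 0.2725, 0.14 m / 0.6 = 0.2333.

pendant(ticks="0.0033 -0.0583 0 0 0.087 | 0.0067 -0.1167 0.0167 0 0.087 | 0.0108 -0.1667 0.05 0 0.087 | 0.0108 -0.1983 0.1 0 0.087 | 0.0108 -0.1983 0.15 0 0.087 | 0.0108 -0.1983 0.1917 0 0.087 | 0.0108 -0.1983 0.2333 0 0.087 | 0.0108 -0.1983 0.2725 0 0.087")

```text
time_s: 2.37
tool_pos: [0.5024, 0.0428, 0.1665]
tool_rot: [179.9, 0.1, 14.5]
force: [-0.4, -0.3, -0.3]
grip_width: 0.0867
grasp_force: 0.0
```

```bash
python3 -c "
from h import *
delta([.5025,.0458,.1676],14.8)"
```

```text
d [ 0.0008 -0.0029 -0.0011] turn -0.26 t 2.3667
```

In the tool's units: -0.001 m / 0.6 = -0.0017.

pendant(ticks="0 -0.0017 0 0 0.06 | 0 -0.0017 0 0 0.03 | 0 -0.0017 0 0 0.03 | 0 -0.0017 0 0 0.03 | 0 -0.0017 0 0 0.03 | 0 -0.0017 0 0 0.03", grip_n=40)

```text
time_s: 2.87
tool_pos: [0.5036, 0.0461, 0.1693]
tool_rot: [179.9, -0.1, 14.7]
force: [0.0, 0.8, -0.0]
grip_width: 0.055
grasp_force: 0.0
```

```bash
python3 -c "
from h import *
delta([.5025,.0458,.1676],14.8)
M=axes(14.8);print('pull dir tool', R.from_euler('xyz',[180,0,14.8],degrees=True).as_matrix().T@M[:,2])"
```

```text
d [-0.0011  0.0001  0.0017] turn -0.1 t 2.8667
pull dir tool [-4.69471563e-01  1.10048505e-16 -8.82947593e-01]
```

pendant(ticks="0 0 0 0 0.03 | 0 0 0 0 0.03 | 0 0 0 0 0.03 | 0 0 0 0 0.03", grip_n=40)

```text
time_s: 3.2
tool_pos: [0.5033, 0.0461, 0.1688]
tool_rot: [180.0, -0.1, 14.7]
force: [-0.8, -1.0, 4.5]
grip_width: 0.0464
grasp_force: 40.0
```

In the tool's units: -0.0265 m / 0.6 = -0.0442, -0.0141 m / 0.6 = -0.0235.

pendant(ticks="-0.0042 0 -0.0075 0 0.03 | -0.0083 0 -0.015 0 0.03 | -0.0125 0 -0.0225 0 0.03 | -0.0158 0 -0.03 0 0.03 | -0.02 0 -0.0375 0 0.03 | -0.0235 0 -0.0442 0 0.03 | -0.0235 0 -0.0442 0 0.03", grip_n=40)

```text
time_s: 3.78
tool_pos: [0.4896, 0.0424, 0.1953]
tool_rot: [179.9, -0.1, 14.7]
force: [1.3, -1.2, 4.6]
grip_width: 0.0468
grasp_force: 40.0
```

In the tool's units: -0.1 m / 0.6 = -0.1667, -0.065 m / 0.6 = -0.1083.

pendant(ticks="0 0 0 0 0.087 | 0 0 0 0 0.087 | 0 0 0 0 0.087 | 0 0 0 0 0.087 | 0 0 0 0 0.087 | 0 0 -0.05 0 0.087 | 0 0 -0.1083 0 0.087 | 0 0 -0.1667 0 0.087")

```text
time_s: 4.45
tool_pos: [0.4882, 0.0428, 0.2949]
tool_rot: [-179.9, 0.1, 14.7]
force: [0.7, 0.5, 0.5]
grip_width: 0.0849
grasp_force: 0.0
```

pendant(ticks="0.0167 0.05 0 0 0.087 | 0.0167 0.1083 0 0 0.087 | 0.0167 0.1667 -0.0333 0 0.087 | 0.0167 0.2167 -0.0667 0 0.087 | 0.0167 0.25 -0.0667 0 0.087 | 0.0167 0.2833 -0.0667 0 0.087 | 0.0167 0.3 -0.0667 0 0.087 | 0.0167 0.3 -0.0667 0 0.087")

```text
time_s: 5.12
tool_pos: [0.5443, -0.1316, 0.3335]
tool_rot: [-180.0, 0.1, 14.5]
force: [-0.3, -0.3, -0.2]
grip_width: 0.0869
grasp_force: 0.0
```

```bash
python3 - <<'E'
from h import *
from cell import env, workorder, read_camera
A=axes(14.8)
for n in("side","top","wrist"):
    c=read_camera(n);np.save(f"pics/{n}2.npy",c,allow_pickle=True);cv2.imwrite(f"pics/{n}2.png",c["color"])
S,T,W=[np.load(f"pics/{n}2.npy",allow_pickle=True).item() for n in("side","top","wrist")]
print(blobs(S["color"],(300,180,340,230)),blobs(T["color"],(295,195,335,235)))
K=np.array([.5025,.0458,.1696])
for c in(S,T,W):print(proj(c,K),proj(c,K+A[:,2]*.03))
E
```

```text
[([329.1, 201.1], 319, [320, 191, 20, 21])] [([315.9, 216.8], 284, [307, 207, 19, 20])]
[324.93061184 206.5479288 ] [330.09806992 200.79754973]
[313.66232234 212.90293595] [314.60639108 217.07524358]
[152.11362175 186.11957391] [140.03656255 205.12966896]
```

View pics/wrist2.png

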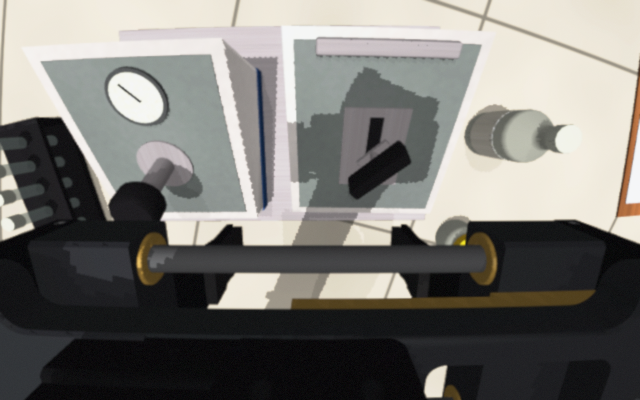

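The knob is now out: its stem shows at (155,178) and the head is at (138,203). The wing runs from (350,190) to (408,150), the slot sits at (376,132), and the plate's upper corners are near (345,107) and (410,108).

```bash
python3 - <<'E'
from h import *
S,T,W,W1=[np.load(f"pics/{n}.npy",allow_pickle=True).item() for n in("side0","top0","wrist2","w1")]
A=axes(14.8)
bl=blobs(W["color"],(335,95,425,212),45);print(bl)
ww=max(bl,key=lambda b:b[1])[0]
w,r=tri((S,(354.8,147.9)),(T,(396.2,187.2)),(W,ww),(W1,(438.7,169.9)));print(w,r)
# plate corners in the crop of top: (478,177)(572,160)(588,290)(497,303)
P0=w-A[:,2]*.039
q=[plane(T,(260+x/4,125+y/4),P0,A[:,2]) for x,y in((478,177),(572,160),(588,290),(497,303))]
for p in q:print((A.T@(p-P0)).round(4))
# wrist: plate top corners
for p in((345,107),(411,108)):print("wr",(A.T@(plane(W,p,P0,A[:,2])-P0)).round(4))
# wing top face corners in the wrist views, plane of top
P1=P0+A[:,2]*.054
g=(W["color"].max(2)<45).astype(np.uint8);m=np.zeros_like(g);m[143:205,335:425]=g[143:205,335:425]
ct=max(cv2.findContours(m,0,1)[0],key=cv2.contourArea);b=cv2.approxPolyDP(ct,3,True)[:,0];print(b.tolist())
for p in b:print("w",(A.T@(plane(W,tuple(map(float,p)),P1,A[:,2])-P0)).round(4))
im=W["color"][95:215,320:440];cv2.imwrite("pics/w2c.png",cv2.resize(im,None,fx=4.5,fy=4.5,interpolation=cv2.INTER_CUBIC))
E
```

```text
[([374.3, 132.3], 337, [367, 118, 16, 33]), ([378.4, 169.7], 1616, [349, 142, 62, 57])]
[ 0.58227685 -0.18533474  0.16726352] [np.float64(0.003139825808091984), np.float64(0.00015693607719592887), np.float64(0.001276650223703231), np.float64(0.002214141062284413)]
[ 0.0501  0.0316 -0.    ]
[ 0.0466 -0.0375 -0.    ]
[-0.0558 -0.0358  0.    ]
[-0.0493  0.0328 -0.    ]
wr [0.0509 0.0358 0.    ]
wr [ 0.0501 -0.0338 -0.    ]
[[401, 143], [395, 143], [349, 177], [354, 197], [409, 163]]
w [ 0.0405 -0.0133  0.054 ]
w [ 0.0404 -0.0076  0.054 ]
w [0.0003 0.0325 0.054 ]
w [-0.0272  0.0251  0.054 ]
w [ 0.0177 -0.0255  0.054 ]
```

View pics/w2c.png

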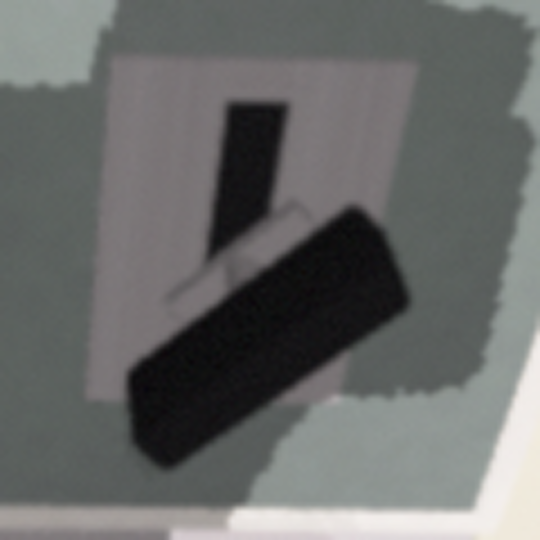

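Estimates from the views: the plate centre agrees to about 2 mm, and the wing is turned about 48° clockwise. Next I'll straddle the wing with open fingers, partly turned.

```bash
python3 -c "
from h import *
delta([.5787,-.1863,.1724],14.8)"
```

```text
d [0.018  0.0664 0.1618] turn 0.04 t 5.2667
```

In the tool's units: 0.13 m / 0.6 = 0.2167, 0.11 m / 0.6 = 0.1833, 30 degrees / 180 = 0.1667.

pendant(ticks="0.0167 0.05 0 0.0333 0.087 | 0.03 0.11 0.0167 0.0667 0.087 | 0.03 0.11 0.0667 0.1 0.087 | 0.03 0.11 0.1167 0.1333 0.087 | 0.03 0.11 0.15 0.1667 0.087 | 0.03 0.11 0.1833 0.1667 0.087 | 0.03 0.11 0.2167 0.1667 0.087 | 0.03 0.11 0.2167 0.1667 0.087")

```text
time_s: 5.93
tool_pos: [0.5763, -0.1854, 0.2003]
tool_rot: [-179.9, 0.4, -15.1]
force: [-1.2, -0.4, 0.3]
grip_width: 0.0871
grasp_force: 0.0
```

```bash
python3 -c "
from h import *
delta([.5787,-.1863,.1724],14.8)"
```

```text
d [0.0028 0.0003 0.0279] turn -29.91 t 5.9333
```

In the tool's units: 0.028 m / 0.6 = 0.0467, 0.015 m / 0.6 = 0.025.

pendant(ticks="0.0042 0 0.025 0 0.087 | 0.0042 0 0.0467 0 0.087 | 0.0042 0 0.0467 0 0.06 | 0.0042 0 0.0467 0 0.05 | 0.0042 0 0.0467 0 0.04 | 0.0042 0 0.0467 0 0.04", grip_n=10)

```text
time_s: 6.43
tool_pos: [0.5817, -0.1888, 0.1778]
tool_rot: [180.0, -0.1, -15.3]
force: [0.2, -0.3, 1.1]
grip_width: 0.0679
grasp_force: 0.0
```

pendant(ticks="0 0 0 -0.0278 0.04 | 0 0 0 -0.0556 0.04 | 0 0 0 -0.0833 0.04 | 0 0 0 -0.1111 0.03 | 0 0 0 -0.1389 0.03 | 0 0 0 -0.1667 0.03 | 0 0 0 -0.1667 0.025 | 0 0 0 -0.1667 0.02", grip_n=10)

```text
time_s: 7.1
tool_pos: [0.5801, -0.1864, 0.1763]
tool_rot: [-179.8, 0.1, 14.7]
force: [-2.3, 4.2, -1.4]
grip_width: 0.0249
grasp_force: 2.6
```

pendant(ticks="0 0 0 0 0.005 | 0 0 0 0 0.005 | 0 0 0 0 0.005 | 0 0 0 0 0.005 | 0 0 0 0 0.005 | 0 0 0 0 0.005", grip_n=30)

```text
time_s: 7.6
tool_pos: [0.5787, -0.1837, 0.1756]
tool_rot: [-179.5, 0.3, 14.8]
force: [-7.1, 9.5, 0.4]
grip_width: 0.0138
grasp_force: 30.0
```

```bash
python3 - <<'E'
from h import *
from cell import env, workorder, read_camera
delta([.5787,-.1863,.1724],14.8)
c=read_camera("side");cv2.imwrite("pics/s3.png",cv2.resize(c["color"][100:230,290:420],None,fx=4,fy=4,interpolation=cv2.INTER_CUBIC))
E
```

```text
d [-0.0006  0.0025  0.0032] turn -0.05 t 7.6
```

View pics/s3.png

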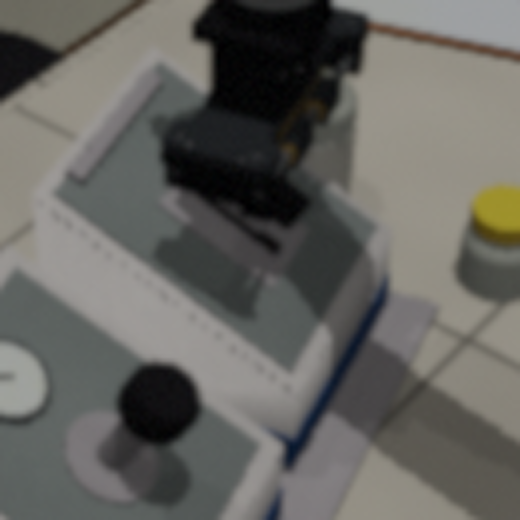

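The fingers hold the wing in line (13.8 mm opening) and the knob is still out. Now I push it in.

In the tool's units: 0.016 m / 0.6 = 0.0267, 0.015 m / 0.6 = 0.025.

pendant(ticks="0.0017 -0.0033 0.0033 0 0.005 | 0.005 -0.0033 0.0083 0 0.005 | 0.0083 -0.0033 0.015 0 0.005 | 0.0108 -0.0033 0.02 0 0.005 | 0.0133 -0.0033 0.025 0 0.005 | 0.0142 -0.0033 0.0267 0 0.005 | 0.0142 -0.0033 0.0267 0 0.005", grip_n=50)

```text
time_s: 8.23
tool_pos: [0.5863, -0.1817, 0.1607]
tool_rot: [-179.7, 0.3, 14.7]
force: [-7.9, 7.4, 4.9]
grip_width: 0.0136
grasp_force: 50.0
```

In the tool's units: -0.001 m / 0.6 = -0.0017, 28 degrees / 180 = 0.1556.

pendant(ticks="0 -0.0017 0 0 0.005 | 0 -0.0017 0 0.0222 0.005 | 0 -0.0017 0 0.0444 0.005 | 0 -0.0017 0 0.0667 0.005 | 0 -0.0017 0 0.0889 0.005 | 0 -0.0017 0 0.1111 0.005 | 0 -0.0017 0 0.1333 0.005 | 0 -0.0017 0 0.1556 0.005", grip_n=20)

```text
time_s: 8.9
tool_pos: [0.5864, -0.1798, 0.1615]
tool_rot: [-179.8, 0.4, -13.5]
force: [-9.9, 7.0, 9.4]
grip_width: 0.0173
grasp_force: 23.7
```

In the tool's units: 30 degrees / 180 = 0.1667.

pendant(ticks="0 0 0 0 0.005 | 0 0 0 0.0278 0.005 | 0 0 0 0.0556 0.005 | 0 0 0 0.0833 0.005 | 0 0 0 0.1111 0.005 | 0 0 0 0.1389 0.005 | 0 0 0 0.1667 0.005 | 0 0 0 0.1667 0.005", grip_n=8)

```text
time_s: 9.57
tool_pos: [0.5879, -0.1809, 0.1625]
tool_rot: [-180.0, 0.2, -43.5]
force: [-7.1, 5.5, 7.2]
grip_width: 0.023
grasp_force: 12.7
```

In the tool's units: 33 degrees / 180 = 0.1833.

pendant(ticks="0 0 0 0.0278 0.005 | 0 0 0 0.0556 0.005 | 0 0 0 0.0833 0.005 | 0 0 0 0.1111 0.005 | 0 0 0 0.1389 0.005 | 0 0 0 0.1667 0.005 | 0 0 0 0.1833 0.005 | 0 0 0 0.1833 0.005", grip_n=8)

```text
time_s: 10.23
tool_pos: [0.5877, -0.1798, 0.1638]
tool_rot: [179.9, 0.2, -76.3]
force: [-11.1, 9.0, 14.5]
grip_width: 0.0236
grasp_force: 24.0
```

In the tool's units: 6 degrees / 180 = 0.0333.

pendant(ticks="0 0 0 0.0167 0.005 | 0 0 0 0.0333 0.005 | 0 0 0 0.0333 0.005 | 0 0 0 0 0.087 | 0 0 0 0 0.087 | 0 0 0 0 0.087 | 0 0 0 0 0.087 | 0 0 0 0 0.087")

```text
time_s: 10.9
tool_pos: [0.5847, -0.1835, 0.164]
tool_rot: [179.6, 0.2, -76.5]
force: [-17.9, 4.3, 20.0]
grip_width: 0.0329
grasp_force: 13.1
```

pendant(ticks="0 0 -0.05 0 0.087 | 0 0 -0.1 0 0.087 | 0 0 -0.1667 0 0.087 | -0.0667 0 -0.2167 -0.0278 0.087 | -0.1333 0 -0.2167 -0.0556 0.087 | -0.1833 0 -0.2167 -0.0833 0.087 | -0.2167 0 -0.2167 -0.1111 0.087 | -0.2167 0 -0.2167 -0.1111 0.087")

```text
time_s: 11.57
tool_pos: [0.5577, -0.0512, 0.2922]
tool_rot: [-179.8, 0.0, -55.7]
force: [-0.3, -0.1, 0.1]
grip_width: 0.0867
grasp_force: 0.0
```

```bash
python3 - <<'E'
from h import *
from cell import env, workorder, read_camera
print(env.get_obs()["tool_pos"],env.get_obs()["tool_rot"])
ims=[]
for n,r in(("side",(290,100,420,230)),("top",(360,145,440,225)),("wrist",None)):
    c=read_camera(n);np.save(f"pics/{n}4.npy",c,allow_pickle=True);im=c["color"]
    if r: im=cv2.resize(im[r[1]:r[3],r[0]:r[2]],(360,360),interpolation=cv2.INTER_CUBIC);ims.append(im)
    else: w=cv2.resize(im,(384,240))
v=np.zeros((600,720,3),np.uint8);v[:360]=np.hstack(ims);v[360:,:384]=w;cv2.imwrite("pics/v4.png",v)
E
```

```text
[ 0.55766441 -0.05124535  0.29223907] [-1.79801597e+02  3.38476323e-02 -5.57391785e+01]
```

View pics/v4.png

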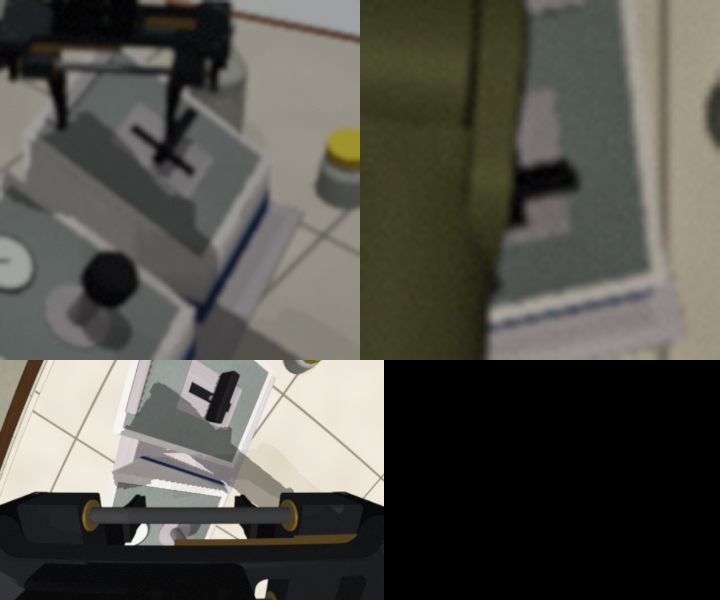

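The wing now stands across the slot and the gripper is clear. I'll check its height and angle numerically.

```bash
python3 - <<'E'
from h import *
S,W=[np.load(f"pics/{n}4.npy",allow_pickle=True).item() for n in("side","wrist")]
A=axes(14.8);w0=np.array([.5823,-.1853,.1673]);P0=w0-A[:,2]*.039
g=W["color"].max(2);m=(g<45).astype(np.uint8);m[:, :280]=0;m[:,440:]=0;m[120:]=0
cs=sorted(cv2.findContours(m,0,1)[0],key=cv2.contourArea)[-2:]
for c in cs:print("blob",cv2.contourArea(c),cv2.approxPolyDP(c,2.5,True)[:,0].tolist(),cv2.moments(c)["m10"]/cv2.moments(c)["m00"],cv2.moments(c)["m01"]/cv2.moments(c)["m00"])
for push in(0,.013):
    print("push",push,[proj(W,P0+A@[x,y,.054-push]).round(1).tolist() for x,y in((.007,.035),(.007,-.035),(-.007,-.035),(-.007,.035))])
    P=P0+A[:,2]*(.054-push)
    for p in cv2.approxPolyDP(cs[-1],2.5,True)[:,0]:print((A.T@(plane(W,tuple(map(float,p)),P,A[:,2])-P0)*1e3).round(1),end=" ")
    print()
print("slot",[proj(W,P0+A@[x,0,0]).round(1).tolist() for x in(.04,-.04)])
E
```

```text
blob 2874.5 [[390, 19], [369, 24], [356, 57], [320, 39], [316, 52], [352, 72], [344, 99], [367, 104], [374, 86], [379, 84], [383, 74], [381, 69], [397, 28]] 363.6634197251696 60.14361918014726
push 0 [[366.1, 100.3], [397.9, 12.0], [410.0, 20.7], [378.5, 106.0]]
[ 11.8 -27.4  54. ] [ 28.2 -16.   54. ] [29.5  9.2 54. ] [62.3 10.  54. ] [62.2 19.  54. ] [28.6 20.2 54. ] [27.4 41.  54. ] [ 4.9 37.4 54. ] [ 4.5 22.3 54. ] [ 0.4 19.1 54. ] [ 0.1 10.8 54. ] [ 3.7  8.1 54. ] [  2.6 -24.8  54. ] 
push 0.013 [[357.3, 99.0], [387.2, 14.5], [399.1, 22.8], [369.4, 104.5]]
[  3.  -33.4  41. ] [ 20.4 -21.2  41. ] [21.8  5.5 41. ] [56.6  6.4 41. ] [56.5 15.9 41. ] [20.7 17.3 41. ] [19.5 39.3 41. ] [-4.4 35.5 41. ] [-4.8 19.4 41. ] [-9.1 16.1 41. ] [-9.5  7.2 41. ] [-5.7  4.4 41. ] [ -6.8 -30.6  41. ] 
slot [[316.8, 44.0], [381.7, 78.0]]
```

The wing corners match the predicted locked pose (push 13 mm, crosswise) to within a few px, so the fastener is locked. Next I re-grip the knob.

```bash
python3 -c "
from h import *
delta([.4895,.0440,.2953],14.7)"
```

```text
d [-0.1235  0.0003 -0.0042] turn -71.17 t 11.7167
```

In the tool's units: -0.1235 m / 0.6 = -0.2058, -0.12 m / 0.6 = -0.2, -48 degrees / 180 = -0.2667.

pendant(ticks="-0.0333 0 -0.0083 -0.0333 0.087 | -0.0667 0 -0.0083 -0.0667 0.087 | -0.1 0 -0.0083 -0.1 0.087 | -0.1333 0 -0.0083 -0.1333 0.087 | -0.1583 0 -0.0083 -0.1667 0.087 | -0.1833 0 -0.0083 -0.2 0.087 | -0.2 0 -0.0083 -0.2333 0.087 | -0.2058 0 -0.0083 -0.2667 0.087")

```text
time_s: 12.38
tool_pos: [0.4891, 0.0449, 0.2958]
tool_rot: [-180.0, -0.0, -8.2]
force: [0.1, 1.2, -0.3]
grip_width: 0.0874
grasp_force: 0.0
```

pendant(ticks="0 0 0 -0.0333 0.087 | 0 0 0 -0.0667 0.087 | 0 0 0 -0.1 0.087 | 0 0 0 -0.1278 0.087 | 0 0 0 -0.1278 0.087 | 0 0 0 -0.1278 0.087")

```text
time_s: 12.88
tool_pos: [0.4897, 0.0437, 0.2956]
tool_rot: [180.0, -0.0, 14.4]
force: [-0.3, 0.2, 0.4]
grip_width: 0.0869
grasp_force: 0.0
```

```bash
python3 -c "
from h import *
delta([.4895,.0440,.1953],14.7)"
```

```text
d [-1.000e-04 -4.000e-04  1.003e-01] turn -0.34 t 12.8833
```

In the tool's units: 0.1 m / 0.6 = 0.1667, 0.085 m / 0.6 = 0.1417.

pendant(ticks="0 0 0.05 0 0.087 | 0 0 0.1 0 0.087 | 0 0 0.1417 0 0.087 | 0 0 0.1667 0 0.087 | 0 0 0.1667 0 0.03 | 0 0 0.1667 0 0.03 | 0 0 0.1667 0 0.03 | 0 0 0.1667 0 0.03", grip_n=40)

```text
time_s: 13.55
tool_pos: [0.4904, 0.0452, 0.1972]
tool_rot: [180.0, -0.2, 14.6]
force: [-0.1, 0.0, -0.2]
grip_width: 0.0678
grasp_force: 0.0
```

pendant(ticks="0 0 0 0 0.03 | 0 0 0 0 0.03 | 0 0 0 0 0.03 | 0 0 0 0 0.03 | 0 0 0 0 0.03 | 0 0 0 0 0.03", grip_n=40)

```text
time_s: 14.05
tool_pos: [0.4904, 0.0428, 0.1964]
tool_rot: [179.8, -0.1, 14.6]
force: [2.1, -5.1, 1.3]
grip_width: 0.0468
grasp_force: 40.0
```

pendant(ticks="0.0042 0 0.0075 0 0.03 | 0.0083 0 0.015 0 0.03 | 0.0125 0 0.0225 0 0.03 | 0.0158 0 0.03 0 0.03 | 0.02 0 0.0375 0 0.03 | 0.0235 0 0.0442 0 0.03 | 0.0243 0 0.0457 0 0.03 | 0.0243 0 0.0457 0 0.03", grip_n=40)

```text
time_s: 14.72
tool_pos: [0.5041, 0.0464, 0.1699]
tool_rot: [179.8, -0.0, 14.6]
force: [-1.7, -5.2, 7.6]
grip_width: 0.0469
grasp_force: 40.0
```

pendant(ticks="0 0 0 0 0.087 | 0 0 0 0 0.087 | 0 0 0 0 0.087 | 0 0 0 0 0.087 | 0 0 0 0 0.087 | 0 0 -0.05 0 0.087 | 0 0 -0.1083 0 0.087 | 0 0 -0.1667 0 0.087")

```text
time_s: 15.38
tool_pos: [0.5025, 0.0492, 0.2684]
tool_rot: [-180.0, 0.1, 14.7]
force: [0.6, 0.4, 0.3]
grip_width: 0.0855
grasp_force: 0.0
```

pendant(ticks="-0.0167 0.05 -0.0167 0 0.087 | -0.0333 0.1 -0.05 0 0.087 | -0.05 0.15 -0.0833 0 0.087 | -0.0667 0.1833 -0.0833 0 0.087 | -0.0667 0.1833 -0.0833 0 0.087 | -0.0667 0.1833 -0.0833 0 0.087")

```text
time_s: 15.88
tool_pos: [0.4924, -0.0685, 0.3182]
tool_rot: [-180.0, -0.0, 14.6]
force: [-0.5, 1.2, -0.3]
grip_width: 0.0869
grasp_force: 0.0
```

```bash
python3 - <<'E'
from h import *
from cell import env, workorder, read_camera
A=axes(14.8);K=np.array([.5025,.0458,.1696]);ims=[]
for n,r in(("side",(300,185,340,230)),("top",(295,195,335,235))):
    c=read_camera(n);print(n,blobs(c["color"],r),proj(c,K),proj(c,K+A[:,2]*.03))
    r=(220,100,440,280) if n=="side" else (240,120,460,260)
    ims.append(cv2.resize(c["color"][r[1]:r[3],r[0]:r[2]],(400,330)))
cv2.imwrite("pics/v5.png",np.hstack(ims))
E
```

```text
side [([324.3, 206.4], 331, [315, 196, 21, 21])] [324.93061184 206.5479288 ] [330.09806992 200.79754973]
top [([323.2, 215.1], 638, [306, 199, 29, 36])] [313.66232234 212.90293595] [314.60639108 217.07524358]
```

View pics/v5.png

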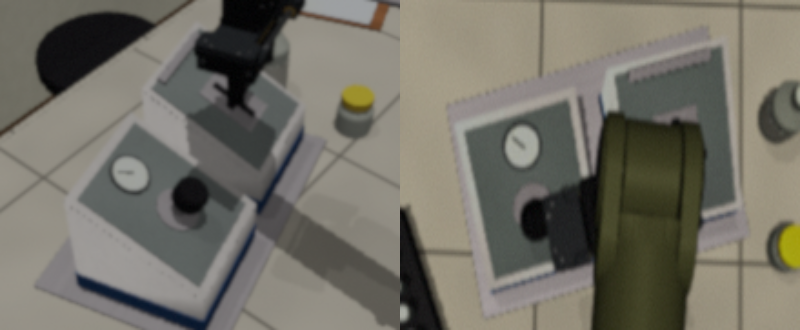

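The knob's blob is back at its starting pixels, about (324,206) in the side view. The bystanders stand where they were, and the gripper touches nothing.

```bash
python3 -c "
from cell import env, workorder, read_camera
print(workorder.sign_off())"
```

```text
the job is handed in; nothing more can be done
None
```

I pulled the vacuum knob out, lined up the wing, pushed it in and turned it a quarter turn to lock, then pushed the knob back in; the camera checks agreed and I handed the job in at about 16 s, though sign-off returned no verdict.

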